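Sweep broken bisque off the ware board into the scrap tray

TASK

Three broken pieces of red clay lie on the wooden ware board: sweep all of them off the board's side into the grey metal scrap tray beside it, pushing them along the board with your fingers without picking them up. Leave the good cup on the board, the jar and the two test tiles in the blue tray where they stand.

Things in the scene. Friction and masses are not known exactly. Their poses are not given: they have to be found in the camera images.
- board: light wooden ware board, 240 x 240 mm, on battens; its flat top is 55 mm above its origin, which lies on the table under its centre; fixed; its x points across the board away from the robot (yawed up to 0.3 rad), its y edges (120 mm from the origin) are open and each has a tray against it
- scrap_tray: scrap tray: grey bare-metal open tray, 240 mm (its x) by 130 mm (its y) outside, walls 4 mm thick and 42 mm high, floor 4 mm thick; fixed; stands against one side of the board, its x parallel to the board's x, its rim 13 mm below the board's top; origin at the centre of its underside, 186 mm from the board's origin along its +y or -y. The broken pieces belong here
- blue_tray: blue plastic open tray, 240 mm (its x) by 130 mm (its y) outside, walls 4 mm thick and 42 mm high, floor 4 mm thick; fixed; stands against one side of the board, its x parallel to the board's x, its rim 13 mm below the board's top; origin at the centre of its underside, 186 mm from the board's origin along its +y or -y. Not for the broken pieces
- sherd1: broken piece of reddish fired clay, an irregular flat chip 24 to 47 mm across and 12 mm thick, about 25 g; lies flat and loose on the board; origin near its centre at mid thickness, z along its thickness. Slides when pushed from the side
- sherd2: broken piece of reddish fired clay, an irregular flat chip 24 to 47 mm across and 12 mm thick, about 25 g; lies flat and loose on the board; origin near its centre at mid thickness, z along its thickness. Slides when pushed from the side
- sherd3: broken piece of reddish fired clay, an irregular flat chip 24 to 47 mm across and 12 mm thick, about 25 g; lies flat and loose on the board; origin near its centre at mid thickness, z along its thickness. Slides when pushed from the side
- cup: good cream cup, rim 62 mm across and 55 mm high, standing loose near the far (+x) edge of the board; origin at the centre of its foot. To be left alone
- tile_green: green glazed test tile, 50 x 40 x 10 mm, lying loose in the blue tray; origin at the centre of its underside. To be left alone
- tile_white: white glazed test tile, 50 x 40 x 10 mm, lying loose in the blue tray; origin at the centre of its underside. To be left alone
- jar: cream jar with white cap, 56 mm across and 70 mm high, standing loose on the table beyond the board; origin at the centre of its foot. To be left alone
Not all that is in view belongs to the job. Leave any purple look-alike of the sherd2 alone. Leave any purple or yellow look-alike of the sherd3 alone.

How it is judged:
By the outcome, as a careful person would: the job done as asked, in the order asked, and still so for the second after the job is handed in, with the robot touching nothing.
It also fails if it takes over 51 s, if anything falls off the work surface, if the arm or the gripper's body presses on something with over 40 N, if the wrist force passes 120 N, or if a joint passes its speed limit or range.

ROBOT

A 6-joint arm with a two-finger parallel gripper is mounted at the origin on the work surface. World frame = base frame: x ahead of the robot, y to its left, z up, the work surface at z = 0. Lengths are in mm, angles in rad, forces in N, time in s.
With the tool pointing down it reaches from about 250 to 775 mm from the base axis. Payload 4 kg.
Tool frame: the origin (TCP) lies at the very end of the fingers, on their centre line; the grasp point (between the pads) lies 19 mm behind it; z points along the fingers, y is the line along which they close (so a half turn about z gives the same grasp; the last joint's range is limited). The gripper opens to 94 mm and grips with 3 to 60 N. Pads are 16 mm wide; open, the fingers measure 119 mm over their backs; the gripper's body (75 mm by 177 mm) begins 78 mm behind the grasp point.
Start: joints at [-1.292, 0.087, 1.371, -0, 1.684, -0.103], TCP at [204.924, -510.418, 205.506] pointing down, gripper open.
Joint ranges: [-3.1, 3.1], [-0.76, 2.03], [0.27, 2.55], [-1.08, 4.22], [0.17, 2.65], [-2.57, 2.57]. Speed limits (rad/s): [2.79, 2.79, 3.14, 3.14, 3.14, 3.14].

INTERFACE

Orientations are given as a rotation vector (axis times angle).
In Python, from plant import ctrl gives the robot as it stands.
- The arm moves only by the tool step_arm, never from a script. Its argument "increments" is a list of rows, each a list of 7 numbers: the shift along the world's x, y, z as a fraction of full scale, then the turn, a rotation vector about the world's x, y, z as a fraction of full scale, then the gripper's target within -1 to 1 (shut at 1, half-way at 0, fully open at -1). In form: [[x, y, z, wx, wy, wz, hand], ...]. A call has 1 to 10 rows; each row is the pose to reach, as a shift and turn from the pose commanded when the call began, turning the shorter way round; what a row does not reach only later rows make up. Full scale, the value 1, is 0.2 m for a shift and pi rad for a turn. A row lasts 1/12 s, in which the tool goes at most 41.7 mm and 7.16 degrees, less where a joint would pass 70% of its speed; a pose out of reach is approached as far as the arm can. A call with a number of a shift or a turn outside -1 to 1 is refused whole. A call with a gripper value outside its range is refused whole. The fingers move at their own pace and stop on an object; "force" is the grip in N (left out, the last holds). Time passes only in rows, so rows that repeat a pose let the fingers close. It gives the time, the measured TCP pose, the force, the opening and the grip force at its end, in the units of the state.
- ctrl.read_state(): the state, without advancing time (a new reading comes with each control period).
- ctrl.capture(name): name is "scene" or "top" or "wrist"; returns the picture (400x640x3 uint8, red, green, blue); there is no depth.
- ctrl.camera_params(name): a dict with "fx", "fy", "cx", "cy" (pixels), "R" (3x3) and "t" (3): a world point X has camera coordinates R X + t. Camera axes: x right, y down, z forward; pixel columns grow to the right and rows downward; lengths in mm; the calibration is good to about 2 mm. A picture is of the moment at which its call begins: read the wrist's pose just before it. camera_params takes no time and is no camera call; for the wrist camera it gives the pose at the moment of the call.
- ctrl.job_done(): hands the job in; it is judged then, once.
The state is a dict: "time": time; "joints": joint angles; "qvel": joint speeds; "joint_torque": joint torques, N m; "eef_pos": TCP position; "tool_rot": TCP orientation; "contact_force": force on the tool from outside, world axes, zero at the start; "torque": the same for the moment, N m; "opening": opening from 0.0 (shut) to 1.0 (fully open); "gripper_force": force on a finger pad.
Only numpy, scipy, OpenCV 4.12 (cv2) and the standard library are available. Lean on these libraries where they do the work, as an engineer would, in place of code of your own. Each camera call takes 0.05 s, during which the arm holds its last target. There are 200 camera calls.

## Working session

There is one attempt and no reset: what is moved stays moved. The work goes in short steps, Python scripts to look and compute and a tool call to move; the robot and the scene stay as the last step left them, time stands still between calls to the robot, and variables do not carry over. Pictures are saved under pics/ and viewed, at most 10 in all, crops included, and the job is handed in when it is done.

Besides the shell and the picture viewer there is one more tool, called after "Call:" as name(argument=value, ...) on one line, values as JSON. step_arm: Moves the arm, as the interface text tells. Shift numbers are shares of 0.2 m and turn numbers shares of pi rad, none past 1 either way. Its arguments: {"type":"object","properties":{"increments":{"type":"array"},"force":{"type":"number"}},"required":["increments"]}

```bash
mkdir -p pics
python3 - <<'E'
from plant import ctrl
import cv2
for n in("top","scene"):
    cv2.imwrite(f"pics/{n}0.png",ctrl.capture(n)[:,:,::-1])
    p=ctrl.camera_params(n);print(n,p)
print(ctrl.read_state())
E
```

```text
top {'fx': 493.2831808075952, 'fy': 493.2831808075952, 'cx': 321.42026755321245, 'cy': 203.93109004973687, 'R': array([[ 0.013329  , -0.99961032,  0.02452626],
       [-0.99557185, -0.01554983, -0.09270863],
       [ 0.09305388, -0.02318194, -0.99539117]]), 't': array([ -3.58762792, 562.28221642, 922.76915172])}
scene {'fx': 407.4026503217115, 'fy': 407.4026503217115, 'cx': 313.5154243350119, 'cy': 195.4073026033223, 'R': array([[-0.62510256,  0.78034379,  0.01761691],
       [ 0.52500141,  0.43704542, -0.73031829],
       [-0.57759874, -0.44727493, -0.68287981]]), 't': array([ 325.25123546, -236.43837468, 1079.11662985])}
{'time': 0.1, 'joints': array([-1.29207761e+00,  8.78440489e-02,  1.37210275e+00, -2.49486224e-05,
        1.68359755e+00, -1.03101832e-01]), 'qvel': array([ 0.00044931, -0.00144969, -0.00521307,  0.00169055, -0.00079451,
        0.00070469]), 'joint_torque': array([ 1.51527292e-03, -3.41251516e+01, -3.03301442e+01,  7.19963643e-02,
        3.03678378e-02, -9.66677226e-05]), 'eef_pos': array([ 204.78443036, -509.91630397,  204.44166324]), 'tool_rot': array([-3.08261003e+00, -5.95752929e-01,  3.07453285e-04]), 'contact_force': array([-0.16354058, -0.85751366,  0.37957037]), 'torque': array([ 0.01104221, -0.04992825,  0.03530588]), 'gripper_force': 0.0, 'opening': 0.9996096319935427}
```

View pics/top0.png

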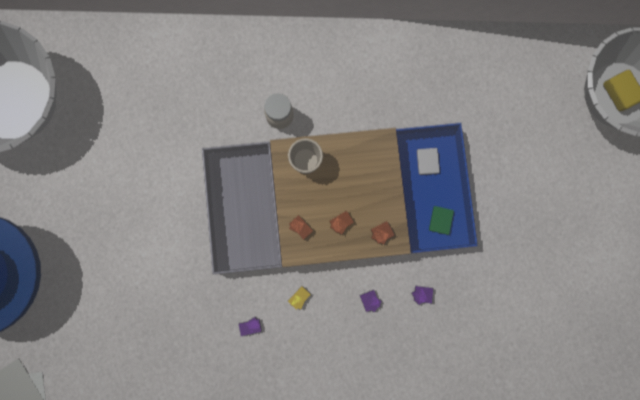

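View pics/scene0.png

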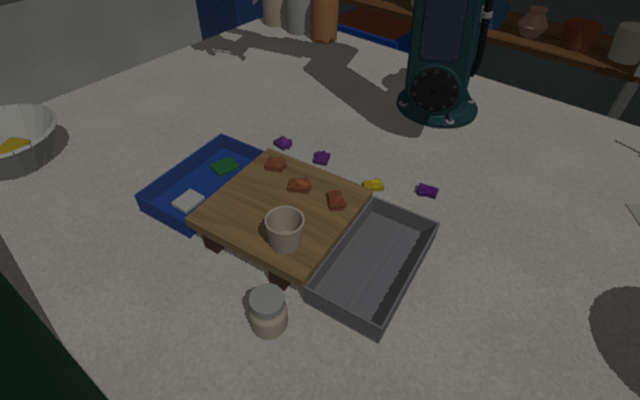

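Top view candidates: red chips on the board at (302,228), (342,222) and (383,233). The look-alikes are on the table: purple at (371,301), (423,295) and (250,327), yellow at (299,298). I choose the three red ones on the board. The scrap tray is on the left (+y), the blue tray on the right, the cup at (305,156) and the jar at (279,110).

```bash
cat > h.py <<'E'
import numpy as np,cv2
from plant import ctrl
def ray(n,px,z):
    p=ctrl.camera_params(n);R=np.array(p["R"]);t=np.array(p["t"])
    px=np.atleast_2d(px).astype(float)
    d=np.c_[(px[:,0]-p["cx"])/p["fx"],(px[:,1]-p["cy"])/p["fy"],np.ones(len(px))]@R
    c=-R.T@t
    return c+d*((z-c[2])/d[:,2])[:,None]
def reds(im,n,z=64):
    h=cv2.cvtColor(im,cv2.COLOR_RGB2HSV)
    m=(((h[...,0]<11)|(h[...,0]>174))&(h[...,1]>120)&(h[...,2]>60)).astype(np.uint8)
    cs,_=cv2.findContours(m,cv2.RETR_EXTERNAL,cv2.CHAIN_APPROX_NONE)
    out=[]
    for c in cs:
        if cv2.contourArea(c)<60: continue
        w=ray(n,c[:,0,:],z); o=cv2.moments(c)
        out.append(((round(o["m10"]/o["m00"]),round(o["m01"]/o["m00"])),w))
    return out
E
python3 - <<'E'
from h import *
np.set_printoptions(precision=0,suppress=True)
im=ctrl.capture("top")
for px,w in reds(im,"top"): print(px,w.mean(0),w.min(0),w.max(0))
print("board", ray("top",[[271,140],[396,128],[411,252],[282,266]],55))
print("scrap rim", ray("top",[[204,149],[213,273]],42))
print("blue rim", ray("top",[[461,124],[477,247]],42))
print("cup rim",ray("top",[[288,156],[322,156],[305,139],[305,173]],110))
c=im[120:280,190:490,::-1]
cv2.imwrite("pics/crop.png",cv2.resize(c,None,fx=2.6,fy=2.6,interpolation=cv2.INTER_CUBIC))
E
```

```text
(381, 233) [ 507. -106.   64.] [ 490. -122.   64.] [525. -90.  64.]
(300, 226) [515.  44.  64.] [501.  26.  64.] [532.  61.  64.]
(341, 222) [526. -31.  64.] [507. -51.  64.] [544. -13.  64.]
board [[ 679.  102.   55.]
 [ 707. -135.   55.]
 [ 473. -162.   55.]
 [ 444.   76.   55.]]
scrap rim [[662. 229.  42.]
 [429. 205.  42.]]
blue rim [[ 720. -263.   42.]
 [ 484. -290.   42.]]
cup rim [[639.  67. 110.]
 [640.   7. 110.]
 [670.  37. 110.]
 [609.  36. 110.]]
```

View pics/crop.png

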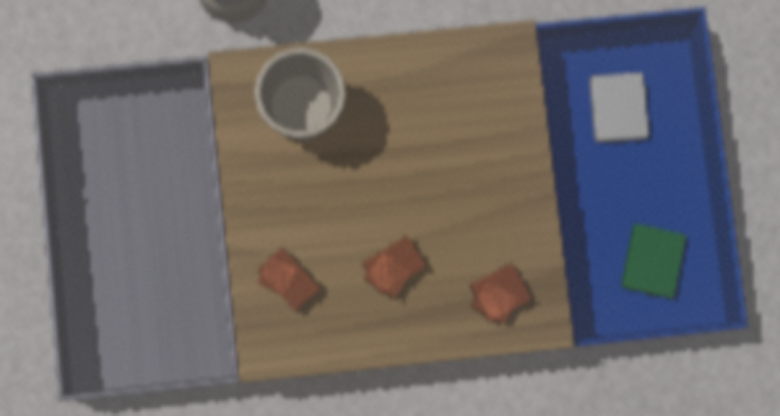

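The crop confirms it: three red chips on the board, their look-alikes off it, and the scrap tray on the +y side. Board yaw is about 0.11. I'll sweep each chip separately along board +y, nearest the scrap tray first, with the fingers nearly shut.

Call:
step_arm(increments=[[0.525, 0.86, 0, 0, 0, 0.138, 0.57], [0.525, 0.86, 0, 0, 0, 0.138, 0.57], [0.525, 0.86, 0, 0, 0, 0.138, 0.57], [0.525, 0.86, 0, 0, 0, 0.138, 0.57], [0.525, 0.86, 0, 0, 0, 0.138, 0.57], [0.525, 0.86, 0, 0, 0, 0.138, 0.57], [0.525, 0.86, 0, 0, 0, 0.138, 0.57]])

```text
time: 0.73
eef_pos: [310.6, -337.1, 205.6]
tool_rot: [2.881, 1.25, -0.0]
contact_force: [-0.5, -0.2, 0.6]
opening: 0.541
gripper_force: 0.0
```

Call:
step_arm(increments=[[0.525, 0.86, 0, 0, 0, 0.138, 0.57], [0.525, 0.86, 0, 0, 0, 0.138, 0.57], [0.525, 0.86, 0, 0, 0, 0.138, 0.57], [0.525, 0.86, 0, 0, 0, 0.138, 0.57], [0.525, 0.86, 0, 0, 0, 0.138, 0.57], [0.525, 0.86, 0, 0, 0, 0.138, 0.57], [0.525, 0.86, 0, 0, 0, 0.138, 0.57]])

```text
time: 1.32
eef_pos: [415.3, -166.4, 205.2]
tool_rot: [-2.547, -1.839, 0.002]
contact_force: [-0.1, 0.0, 0.3]
opening: 0.214
gripper_force: 0.0
```

Call:
step_arm(increments=[[0.525, 0.86, 0, 0, 0, 0.138, 0.57], [0.525, 0.86, 0, 0, 0, 0.138, 0.57], [0.525, 0.86, 0, 0, 0, 0.138, 0.57], [0.525, 0.86, 0, 0, 0, 0.138, 0.57], [0.525, 0.86, 0, 0, 0, 0.138, 0.57], [0.525, 0.86, 0, 0, 0, 0.138, 0.57], [0.525, 0.86, 0, 0, 0, 0.138, 0.57], [0.525, 0.86, 0, 0, 0, 0.138, 0.57]])

```text
time: 1.98
eef_pos: [519.7, 3.3, 205.0]
tool_rot: [-2.097, -2.339, 0.003]
contact_force: [1.4, -0.7, 0.8]
opening: 0.216
gripper_force: 0.0
```

Run:
```python
from h import *
np.set_printoptions(precision=0,suppress=True)
for n in("wrist","scene"):
    im=ctrl.capture(n)
    for px,w in reds(im,n):
        if abs(w.mean(0)[0]-520)<80: print(n,px,w.mean(0),w.min(0),w.max(0))
    if n=="wrist": cv2.imwrite("pics/w1.png",im[:,:,::-1])
print(ctrl.read_state()["eef_pos"])
```

```text
wrist (304, 298) [ 514. -101.   64.] [ 507. -114.   64.] [524. -82.  64.]
wrist (321, 230) [523. -30.  64.] [502. -53.  64.] [542.  -7.  64.]
wrist (319, 149) [514.  45.  64.] [492.  22.  64.] [535.  66.  64.]
scene (336, 200) [517.  45.  64.] [494.  23.  64.] [541.  66.  64.]
scene (299, 185) [528. -29.  64.] [504. -53.  64.] [551.  -6.  64.]
scene (275, 165) [ 512. -101.   64.] [ 494. -121.   64.] [529. -83.  64.]
[520.   3. 205.]
```

View pics/w1.png

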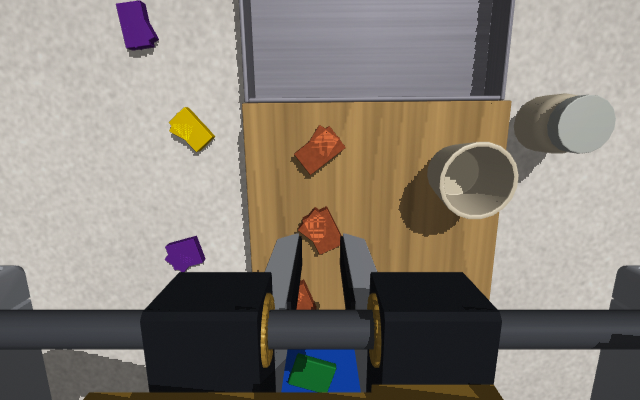

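The wrist view shows the three red chips on the board at (319,149), (321,230) and (304,298), the last partly hidden. The cup at (470,180) is clear of the sweep line. Lowering between the first and second chips.

Call:
step_arm(increments=[[-0.015, 0.01, -0.2, 0, 0, 0, 0.57], [-0.015, 0.01, -0.4, 0, 0, 0, 0.57], [-0.015, 0.01, -0.55, 0, 0, 0, 0.57], [-0.015, 0.01, -0.65, 0, 0, 0, 0.57], [-0.015, 0.01, -0.725, 0, 0, 0, 0.57], [-0.015, 0.01, -0.725, 0, 0, 0, 0.57], [-0.015, 0.01, -0.725, 0, 0, 0, 0.57]])

```text
time: 2.67
eef_pos: [516.2, 6.2, 60.3]
tool_rot: [-2.096, -2.339, 0.001]
contact_force: [-0.4, -0.1, 1.1]
opening: 0.219
gripper_force: 0.0
```

Call:
step_arm(increments=[[-0.005, 0.045, 0, 0, 0, 0, 0.57], [-0.01, 0.09, 0, 0, 0, 0, 0.57], [-0.015, 0.135, 0, 0, 0, 0, 0.57], [-0.02, 0.18, 0, 0, 0, 0, 0.57], [-0.025, 0.225, 0, 0, 0, 0, 0.57], [-0.03, 0.27, 0, 0, 0, 0, 0.57], [-0.035, 0.315, 0, 0, 0, 0, 0.57], [-0.04, 0.36, 0, 0, 0, 0, 0.57], [-0.045, 0.405, 0, 0, 0, 0, 0.57], [-0.05, 0.45, 0, 0, 0, 0, 0.57]])

```text
time: 3.5
eef_pos: [506.7, 98.6, 60.4]
tool_rot: [-2.094, -2.342, 0.0]
contact_force: [0.0, -0.8, 0.0]
opening: 0.214
gripper_force: 0.0
```

Call:
step_arm(increments=[[-0.005, 0.04, 0, 0, 0, 0, 0.57], [-0.01, 0.08, 0, 0, 0, 0, 0.57], [-0.01, 0.08, 0, 0, 0, 0, 0.57], [-0.01, 0.08, 0.15, 0, 0, 0, 0.57], [-0.01, 0.08, 0.3, 0, 0, 0, 0.57], [-0.01, 0.08, 0.3, 0, 0, 0, 0.57]])

```text
time: 4.0
eef_pos: [508.7, 113.9, 127.0]
tool_rot: [2.089, 2.336, 0.013]
contact_force: [0.2, -0.2, 1.9]
opening: 0.214
gripper_force: 0.0
```

Run:
```python
from h import *
np.set_printoptions(precision=0,suppress=True)
for n in("top","scene"):
    im=ctrl.capture(n)
    for px,w in reds(im,n):
        if abs(w.mean(0)[0]-520)<120: print(n,px,w.mean(0),w.min(0),w.max(0))
    cv2.imwrite(f"pics/{n}2.png",im[:,:,::-1])
print(ctrl.read_state()["eef_pos"])
```

```text
top (381, 233) [ 507. -106.   64.] [ 490. -122.   64.] [525. -88.  64.]
top (346, 222) [525. -38.  64.] [506. -51.  64.] [544. -28.  64.]
scene (374, 234) [543. 141.  64.] [522. 126.  64.] [562. 153.  64.]
scene (295, 183) [526. -38.  64.] [505. -53.  64.] [551. -27.  64.]
scene (275, 164) [ 510. -105.   64.] [ 487. -128.   64.] [533. -83.  64.]
[506. 113. 122.]
```

View pics/scene2.png

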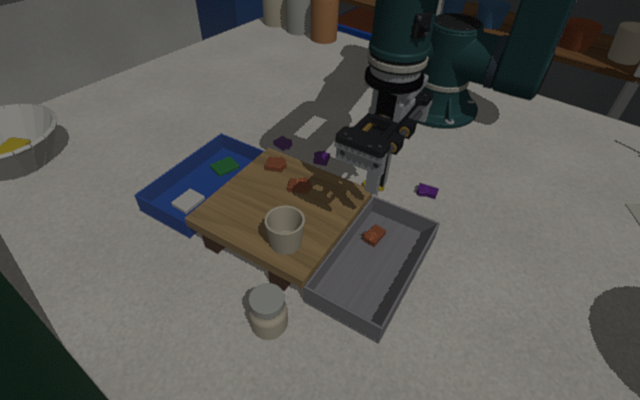

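The first chip is in the grey tray at (374,234); the other two have not moved. Now the second.

Call:
step_arm(increments=[[0.03, -0.2, 0, 0, 0, 0, 0.57], [0.06, -0.4, 0, 0, 0, 0, 0.57], [0.09, -0.6, 0, 0, 0, 0, 0.57], [0.11, -0.8, 0, 0, 0, 0, 0.57], [0.125, -0.905, 0, 0, 0, 0, 0.57], [0.125, -0.905, 0, 0, 0, 0, 0.57], [0.125, -0.905, -0.1, 0, 0, 0, 0.57], [0.125, -0.905, -0.2, 0, 0, 0, 0.57], [0.125, -0.905, -0.3, 0, 0, 0, 0.57], [0.125, -0.905, -0.3, 0, 0, 0, 0.57]])

```text
time: 4.93
eef_pos: [527.5, -66.1, 56.5]
tool_rot: [-2.09, -2.338, 0.004]
contact_force: [-0.6, 0.5, 0.0]
opening: 0.214
gripper_force: 0.0
```

Call:
step_arm(increments=[[-0.005, 0.045, 0, 0, 0, 0, 0.57], [-0.01, 0.09, 0, 0, 0, 0, 0.57], [-0.015, 0.135, 0, 0, 0, 0, 0.57], [-0.02, 0.18, 0, 0, 0, 0, 0.57], [-0.025, 0.225, 0, 0, 0, 0, 0.57], [-0.03, 0.27, 0, 0, 0, 0, 0.57], [-0.035, 0.315, 0, 0, 0, 0, 0.57], [-0.04, 0.36, 0, 0, 0, 0, 0.57], [-0.045, 0.405, 0, 0, 0, 0, 0.57], [-0.05, 0.45, 0, 0, 0, 0, 0.57]])

```text
time: 5.77
eef_pos: [519.9, 23.5, 60.6]
tool_rot: [2.094, 2.342, 0.0]
contact_force: [0.2, 0.6, 0.8]
opening: 0.217
gripper_force: 0.2
```

Call:
step_arm(increments=[[-0.005, 0.045, 0, 0, 0, 0, 0.57], [-0.01, 0.09, 0, 0, 0, 0, 0.57], [-0.015, 0.135, 0, 0, 0, 0, 0.57], [-0.02, 0.18, 0, 0, 0, 0, 0.57], [-0.025, 0.225, 0, 0, 0, 0, 0.57], [-0.03, 0.27, 0, 0, 0, 0, 0.57], [-0.035, 0.315, 0, 0, 0, 0, 0.57], [-0.04, 0.36, 0, 0, 0, 0, 0.57], [-0.045, 0.405, 0, 0, 0, 0, 0.57], [-0.05, 0.45, 0, 0, 0, 0, 0.57]])

```text
time: 6.6
eef_pos: [509.8, 113.5, 60.4]
tool_rot: [-2.094, -2.342, -0.0]
contact_force: [-1.4, -0.2, 0.4]
opening: 0.215
gripper_force: 0.0
```

Call:
step_arm(increments=[[0, 0, 0, 0, 0, 0, 0.57], [0, 0, 0.15, 0, 0, 0, 0.57], [0, 0, 0.3, 0, 0, 0, 0.57], [0, 0, 0.3, 0, 0, 0, 0.57]])

```text
time: 6.93
eef_pos: [513.7, 113.0, 127.1]
tool_rot: [2.089, 2.336, 0.013]
contact_force: [1.9, -0.2, 1.3]
opening: 0.216
gripper_force: 0.0
```

Run:
```python
from h import *
np.set_printoptions(precision=0,suppress=True)
for n in("top","scene"):
    im=ctrl.capture(n)
    for px,w in reds(im,n):
        if abs(w.mean(0)[0]-520)<120: print(n,px,w.mean(0),w.min(0),w.max(0))
    cv2.imwrite(f"pics/{n}3.png",im[:,:,::-1])
print(ctrl.read_state()["eef_pos"])
```

```text
top (381, 233) [ 508. -106.   64.] [ 490. -124.   64.] [525. -88.  64.]
scene (368, 228) [535. 125.  64.] [507.  91.  64.] [562. 153.  64.]
scene (275, 164) [ 510. -105.   64.] [ 487. -128.   64.] [533. -83.  64.]
[511. 113. 122.]
```

View pics/scene3.png

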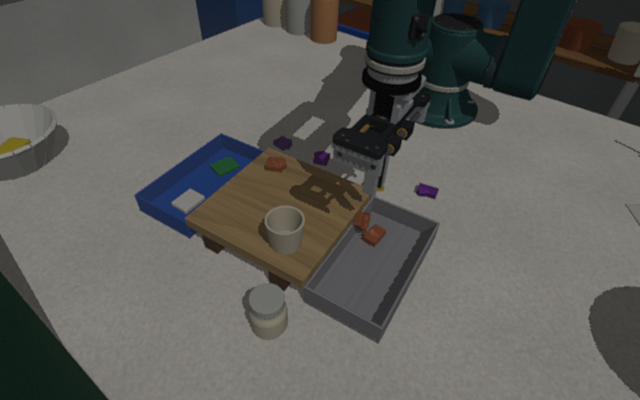

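The second chip is off the board at about (361,219), partly hidden. I'll look at it from the top while going to the third.

Call:
step_arm(increments=[[0, -0.2, 0.1, 0, 0, 0, 0.57], [0, -0.4, 0.1, 0, 0, 0, 0.57], [0.005, -0.6, 0.1, 0, 0, 0, 0.57], [0.01, -0.8, 0.1, 0, 0, 0, 0.57], [0.015, -1, 0.1, 0, 0, 0, 0.57], [0.015, -1, 0.1, 0, 0, 0, 0.57]])

```text
time: 7.53
eef_pos: [511.6, -94.0, 138.4]
tool_rot: [-2.103, -2.333, 0.007]
contact_force: [0.8, 1.4, -0.4]
opening: 0.216
gripper_force: 0.0
```

Call:
step_arm(increments=[[0, -0.15, 0, 0, 0, 0, 0.57], [0, -0.285, 0, 0, 0, 0, 0.57], [0, -0.285, -0.1, 0, 0, 0, 0.57], [0, -0.285, -0.2, 0, 0, 0, 0.57], [0, -0.285, -0.28, 0, 0, 0, 0.57], [0, -0.285, -0.34, 0, 0, 0, 0.57], [0, -0.285, -0.38, 0, 0, 0, 0.57], [0, -0.285, -0.4, 0, 0, 0, 0.57], [0, -0.285, -0.4, 0, 0, 0, 0.57]])

```text
time: 8.28
eef_pos: [512.3, -143.9, 59.3]
tool_rot: [-2.092, -2.341, 0.001]
contact_force: [0.7, 0.2, -0.7]
opening: 0.216
gripper_force: 0.0
```

Run:
```python
from h import *
np.set_printoptions(precision=0,suppress=True)
im=ctrl.capture("top")
for px,w in reds(im,"top"):
    if abs(w.mean(0)[0]-520)<120: print(px,w.mean(0),w.min(0),w.max(0))
cv2.imwrite("pics/t4.png",cv2.resize(im[110:300,190:490,::-1],None,fx=2.6,fy=2.6))
print(ctrl.read_state()["eef_pos"])
```

```text
(382, 233) [ 508. -107.   64.] [ 490. -125.   64.] [525. -88.  64.]
[ 513. -144.   60.]
```

View pics/t4.png

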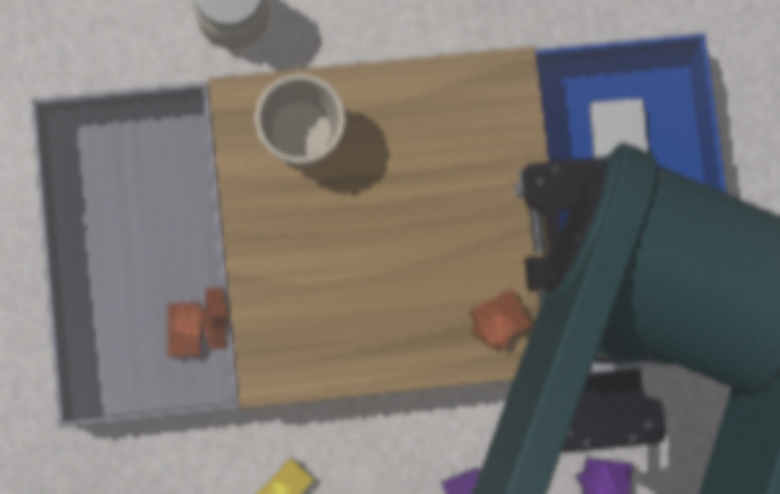

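The second chip is inside the grey tray, at crop (215,320), leaning by its wall. Sweeping the third.

Call:
step_arm(increments=[[-0.005, 0.045, 0, 0, 0, 0, 0.57], [-0.01, 0.09, 0, 0, 0, 0, 0.57], [-0.015, 0.135, 0, 0, 0, 0, 0.57], [-0.02, 0.18, 0, 0, 0, 0, 0.57], [-0.025, 0.225, 0, 0, 0, 0, 0.57], [-0.03, 0.27, 0, 0, 0, 0, 0.57], [-0.035, 0.315, 0, 0, 0, 0, 0.57], [-0.04, 0.36, 0, 0, 0, 0, 0.57], [-0.045, 0.405, 0, 0, 0, 0, 0.57], [-0.05, 0.45, 0, 0, 0, 0, 0.57]])

```text
time: 9.17
eef_pos: [502.8, -53.5, 60.5]
tool_rot: [2.094, 2.342, 0.0]
contact_force: [-0.5, -0.3, -0.1]
opening: 0.218
gripper_force: 0.1
```

Call:
step_arm(increments=[[-0.005, 0.045, 0, 0, 0, 0, 0.57], [-0.01, 0.09, 0, 0, 0, 0, 0.57], [-0.015, 0.135, 0, 0, 0, 0, 0.57], [-0.02, 0.18, 0, 0, 0, 0, 0.57], [-0.025, 0.225, 0, 0, 0, 0, 0.57], [-0.03, 0.27, 0, 0, 0, 0, 0.57], [-0.035, 0.315, 0, 0, 0, 0, 0.57], [-0.04, 0.36, 0, 0, 0, 0, 0.57], [-0.045, 0.405, 0, 0, 0, 0, 0.57], [-0.05, 0.45, 0, 0, 0, 0, 0.57]])

```text
time: 10.0
eef_pos: [492.8, 36.5, 60.5]
tool_rot: [2.094, 2.342, 0.0]
contact_force: [-0.6, 0.6, -0.2]
opening: 0.213
gripper_force: 0.1
```

Run:
```python
from h import *
np.set_printoptions(precision=0,suppress=True)
for n in("top","scene"):
  im=ctrl.capture(n)
  for px,w in reds(im,n):
    if abs(w.mean(0)[0]-520)<120: print(n,px,w.mean(0),w.min(0),w.max(0))
print(ctrl.read_state()["eef_pos"])
```

```text
scene (369, 228) [536. 126.  64.] [508.  91.  64.] [562. 153.  64.]
scene (352, 197) [492.  61.  64.] [470.  39.  64.] [515.  83.  64.]
[493.  37.  60.]
```

Call:
step_arm(increments=[[-0.005, 0.045, 0, 0, 0, 0, 0.57], [-0.01, 0.09, 0, 0, 0, 0, 0.57], [-0.015, 0.135, 0, 0, 0, 0, 0.57], [-0.02, 0.18, 0, 0, 0, 0, 0.57], [-0.025, 0.225, 0, 0, 0, 0, 0.57], [-0.03, 0.27, 0, 0, 0, 0, 0.57], [-0.035, 0.315, 0, 0, 0, 0, 0.57], [-0.04, 0.36, 0, 0, 0, 0, 0.57], [-0.045, 0.4, 0, 0, 0, 0, 0.57], [-0.045, 0.4, 0, 0, 0, 0, 0.57]])

```text
time: 10.93
eef_pos: [483.7, 117.1, 60.5]
tool_rot: [-2.092, -2.343, -0.001]
contact_force: [0.2, 0.7, -0.2]
opening: 0.215
gripper_force: 0.0
```

Call:
step_arm(increments=[[0, 0, 0.15, 0, 0, 0, 0.57], [0, 0, 0.3, 0, 0, 0, 0.57], [0, -0.2, 0.5, 0, 0, 0, 0.57], [0, -0.4, 0.6, 0, 0, 0, 0.57], [0, -0.6, 0.6, 0, 0, 0, 0.57], [0, -0.8, 0.6, 0, 0, 0, 0.57], [0, -1, 0.6, 0, 0, 0, 0.57], [0, -1, 0.6, 0, 0, 0, 0.57]])

```text
time: 11.6
eef_pos: [483.7, -89.8, 181.0]
tool_rot: [2.099, 2.334, -0.003]
contact_force: [0.8, -0.2, 0.2]
opening: 0.215
gripper_force: 0.0
```

Run:
```python
from h import *
a=[ctrl.capture(n)[:,:,::-1] for n in("top","scene")]
t=cv2.resize(a[0][110:300,190:490],(780,494))[:,:400]; s=cv2.resize(a[1][120:350,270:450],(387,494))
cv2.imwrite("pics/fin.png",np.hstack([t,s]))
```

```text
(no output)
```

View pics/fin.png

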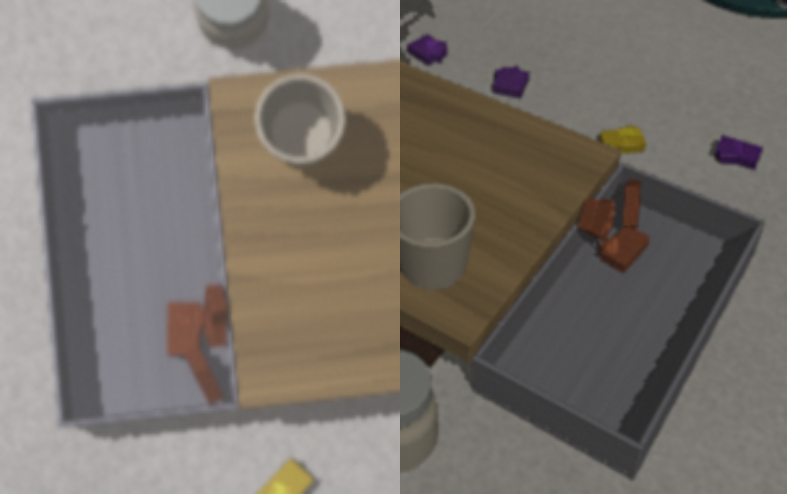

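All three red chips are in the grey tray at crop (185,330), (217,315) and (207,378). The board holds only the cup, and the jar and look-alikes are where they were.

```bash
python3 -c "
from plant import ctrl
print(ctrl.job_done())"
```

```text
the job is handed in; nothing more can be done
None
```

I swept all three red clay pieces off the board into the grey scrap tray and handed the job in at about 12 s; nothing I saw showed the cup, jar, tiles or look-alikes disturbed, though my final picture left out the blue tray.

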